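# Put the spindle cutter set on its storage post in mounting order

## Robot

A 6-joint arm with a two-finger parallel gripper is mounted at the origin on a cart in front of the work surface, level with it; the furniture and walls round the work are solid. World frame = base frame: x ahead of the robot, y to its left, z up, the work surface at z = 0. Lengths are in m, angles in degrees, forces in N, time in s.
With the tool pointing down it reaches from about 0.4 to 0.825 m from the base axis. Payload 7 kg.
Tool frame: the origin (TCP) lies at the centre of the arm's flange, where the gripper is bolted on; the fingertips stand 178 mm ahead of it and the grasp point (between the pads) lies 159 mm ahead of it (r.tips_ahead is the z of the fingertips in the tool frame, in m); z points along the fingers, y is the line along which they close (so a half turn about z gives the same grasp; the last joint's range is limited). The gripper opens to 88 mm and grips with 3 to 60 N. Pads are 19 mm wide; open, the fingers measure 130 mm over their backs; the gripper's body (78 mm by 193 mm) begins 47 mm behind the grasp point.
Start: joints at [-51.274, 20.546, 0.682, 0, -70.136, -16.507], TCP at [0.255, -0.625, 0.405] pointing down, gripper open.
Joint ranges: [-176.03, 176.03], [-82.01, 121.73], [-58.28, 71.71], [-173.87, 95.51], [-174.79, -0.11], [-173.66, 173.66]. Speed limits (degrees/s): [136.94, 136.94, 172.46, 180, 180, 180].

## Interface

Orientations are given as [roll, pitch, yaw] about the fixed x, y, z axes, in that order (R = Rz(yaw) Ry(pitch) Rx(roll)).
In Python, from plant import r gives the robot as it stands. The module is installed in compiled form; this text tells all that it offers.
- The arm moves only by the shell command python3 -m pendant 'ROWS' [FORCE]. ROWS is JSON, a list that holds one entry, the list of rows, each a list of 7 numbers: the shift along the tool's x, y, z in m, then the turn, a rotation vector about the tool's x, y, z in degrees, then the gripper command: -1 is shut, 1 is fully open, values between are in proportion. A call has 1 to 5 rows; each row is the pose to reach, as a shift and turn from the pose commanded when the call began, along the tool's axes at that moment; what a row does not reach only later rows make up. A row lasts 1/10 s, in which the tool goes at most 50 mm and 8.59 degrees, less where a joint would pass 70% of its speed; a pose out of reach is approached as far as the arm can. A call with a gripper value outside its range is refused whole. The fingers move at their own pace and stop on an object; FORCE is the grip in N (left out, the last holds). Time passes only in rows, so rows that repeat a pose let the fingers close. It gives the time, the measured TCP pose, the force, the opening and the grip force at its end, in the units of the state.
- r.get_state(): the state, without advancing time (a new reading comes with each control period).
- r.capture(name): name is "scene" or "top" or "wrist"; returns the picture (384x512x3 uint8, red, green, blue); there is no depth.
- r.camera_params(name): a dict with "fx", "fy", "cx", "cy" (pixels), "dist_coeffs" ([k1, k2, p1, p2, k3] as OpenCV has them; the pictures are not rectified), "R" (3x3) and "t" (3): a world point X has camera coordinates R X + t. Camera axes: x right, y down, z forward; pixel columns grow to the right and rows downward; lengths in m; the calibration is good to about 2 mm. A picture is of the moment at which its call begins: read the wrist's pose just before it. camera_params takes no time and is no camera call; for the wrist camera it gives the pose at the moment of the call.
- r.close_job(): hands the job in; it is judged then, once.
The state is a dict: "time_s": time; "joints": joint angles; "qd": joint speeds; "joint_torque": joint torques, N m; "tcp_pos": TCP position; "eef_rot": TCP orientation; "contact_force": force on the tool from outside, world axes, zero at the start; "moment": the same for the moment, N m; "gripper_width": finger opening in m; "gripper_force": force on a finger pad.
Only numpy, scipy, OpenCV 4.12 (cv2) and the standard library are available. Lean on these libraries where they do the work, as an engineer would, in place of code of your own. Each camera call takes 0.05 s, during which the arm holds its last target. There are 200 camera calls.

## Task

Put the cutter set away on the upright storage post in the order it goes on the machine: the round flange first, at the bottom with its hub up, then the square cutter block, then the small thick spacer, and the big hexagon nut on top, each threaded over the post and lying flat on the one below. Leave the wide thin ring, the star knob and the bolt where they lie.

Things in the scene. Friction and masses are not known exactly. Their poses are not given: they have to be found in the camera images.
- post_foot (a point): storage post, fixed and upright: a round grey foot, 90 mm in diameter and 12 mm thick, with a plain steel pin in its middle, 14 mm in diameter, that rises 54 mm above the foot's top (the top 6 mm taper to 6 mm diameter). This point lies on the pin's axis at the top face of the foot; z is up.
- flange_c (a point): round steel flange, loose, lying hub up: a disc 64 mm in diameter and 6 mm thick with a hub 40 mm in diameter on it, 18 mm high in all, 22 mm through bore. The point is on its axis, 9 mm above its underside; z is its axis, towards the hub.
- block_c (a point): square steel cutter block, loose, lying flat: 46 x 46 mm and 14 mm thick with dark knives let into its four sides, 22 mm through bore. The point is its centre, 7 mm above its underside; x and y are square to its sides, z is the bore's axis.
- spacer_c (a point): thick steel spacer ring, loose, lying flat: 40 mm outer diameter, 14 mm high, 22 mm bore. The point is its centre, 7 mm above its underside; z is its axis.
- nut_c (a point): big steel hexagon nut, loose, lying flat: 36 mm across flats (41.6 mm over corners), 12 mm high, 22 mm plain bore. The point is its centre, 6 mm above its underside; x is square to one pair of flats (the others at 60 and 120 degrees), z is the bore's axis.
- thin_ring_c (a point): thin steel ring that does not belong to the set and stays: 54 mm outer diameter, 30 mm bore, 6 mm high, loose, lying flat. The point is its centre, 3 mm above its underside.
- star_knob: black five-lobed star knob with a brass boss, 46 x 44 x 28 mm, loose; stays. Origin at the centre of its underside.
- big_bolt: steel hex bolt lying on its side, 22 x 54 x 20 mm, loose, long along its y; stays. Origin at the centre of its underside.
Things that resemble listed ones, but are neither listed nor needed, are in the scene too. What is shaped like the part that bears spacer_c but orange or pink is not meant.

How it is judged:
By the outcome, as a careful person would: the job done as asked, in the order asked, and still so for the second after the job is handed in, with the robot touching nothing.
It also fails if it takes over 120 s, if anything falls off the work surface, if the arm or the gripper's body presses on something with over 40 N, if the wrist force passes 120 N, or if a joint passes its speed limit or range.

## Working session

There is one attempt and no reset: what is moved stays moved. The work goes in short steps, Python scripts to look and compute and a shell command to move; the robot and the scene stay as the last step left them, time stands still between calls to the robot, and variables do not carry over. Pictures are saved under pics/ and viewed, at most 15 in all, crops included, and the job is handed in when it is done.

```bash
mkdir -p pics
python3 - <<'E'
from plant import r
import cv2
s=r.get_state();print({k:s[k] for k in("time_s","tcp_pos","eef_rot","gripper_width")})
for n in("scene","top"):
    im=r.capture(n)[:,:,::-1];cv2.imwrite(f"pics/{n}0.png",cv2.resize(im,(768,576),interpolation=cv2.INTER_CUBIC))
    p=r.camera_params(n);print(n,{k:(p[k].round(3).tolist() if hasattr(p[k],'round') and hasattr(p[k],'tolist') else p[k]) for k in p})
E
```

```text
{'time_s': 0.0, 'tcp_pos': array([ 0.25516282, -0.62469364,  0.40372301]), 'eef_rot': array([ 1.79904023e+02, -1.03392153e-02, -1.57784636e+02]), 'gripper_width': 0.08750607986889188}
scene {'fx': 439.81310537568424, 'fy': 439.81310537568424, 'cx': 257.7500701987709, 'cy': 192.17451840667383, 'dist_coeffs': [-0.005, 0.0, 0.0, 0.0, 0.0], 'R': [[-0.655, -0.756, 0.009], [-0.542, 0.462, -0.702], [0.527, -0.464, -0.712]], 't': [0.42, 0.304, 0.88]}
top {'fx': 434.25436868446064, 'fy': 434.25436868446064, 'cx': 257.372306959143, 'cy': 190.48006693995356, 'dist_coeffs': [-0.149, 0.0, 0.0, 0.0, 0.0], 'R': [[0.011, -1.0, 0.014], [-0.981, -0.014, -0.192], [0.193, -0.012, -0.981]], 't': [0.034, 0.569, 1.033]}
```

View pics/top0.png

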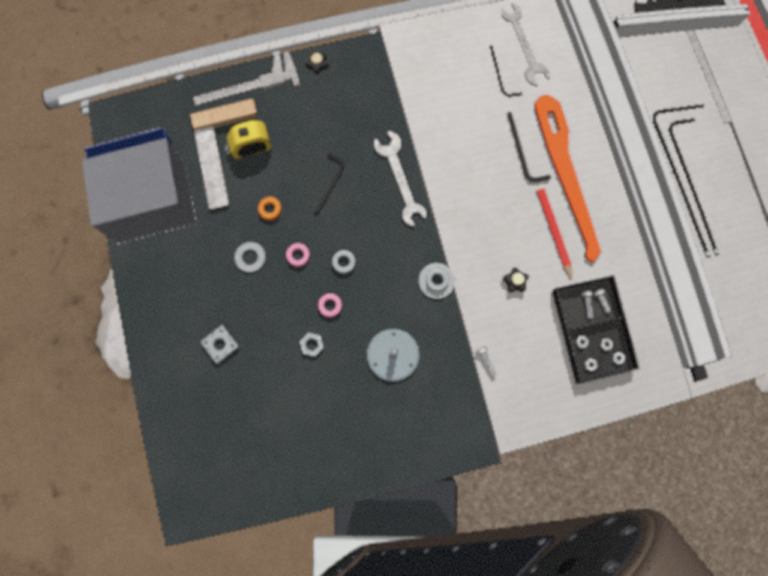

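View pics/scene0.png

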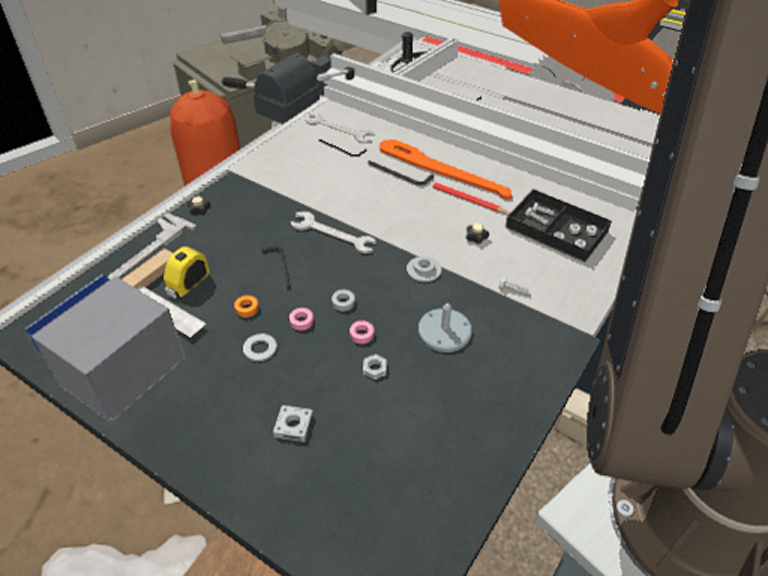

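Candidates, in top-view pixels:
- **Flange:** (437,281). The foot disc at (393,355) carries the pin, so it is the post.
- **Spacer:** the small grey ring at (344,262). The rings at (297,254) and (330,305) are pink, (269,208) is orange, and the wide thin one at (249,257) stays.
- **Nut:** (311,345). The small nuts in the tray at (600,350) are not meant.
- **Block:** (219,345).

Both views agree on these.

```bash
cat > h.py <<'E'
import numpy as np, cv2
from plant import r
from scipy.spatial.transform import Rotation as Ro
def P(n):
    p=r.camera_params(n);return (np.array([[p['fx'],0,p['cx']],[0,p['fy'],p['cy']],[0,0,1]]),np.array(p['dist_coeffs'],float),np.array(p['R']),np.array(p['t']))
def ray(c,uv):
    K,d,R,t=c;q=cv2.undistortPoints(np.array([[uv]],float),K,d)[0,0]
    return -R.T@t, R.T@np.array([q[0],q[1],1])
def onz(c,uv,z):
    o,d=ray(c,uv);return o+d*(z-o[2])/d[2]
def proj(c,X):
    K,d,R,t=c;return cv2.projectPoints(np.atleast_2d(np.array(X,float)),cv2.Rodrigues(R)[0],t,K,d)[0][:,0]
def tri(c1,u1,c2,u2):
    o1,a=ray(c1,u1);o2,b=ray(c2,u2)
    s=np.linalg.lstsq(np.c_[a,-b],o2-o1,rcond=None)[0];p,q=o1+s[0]*a,o2+s[1]*b
    return (p+q)/2,np.linalg.norm(p-q)
def fingers_yaw(): # world yaw of tool y axis
    s=r.get_state();M=Ro.from_euler('xyz',s['eef_rot'],degrees=True).as_matrix();return s,M
def rel(xyz,yaw=None):
    """shift in tool axes to bring TCP to xyz; yaw = world direction of the finger line (tool y), mod 180"""
    s,M=fingers_yaw();d=M.T@(np.array(xyz)-s['tcp_pos'])
    out=[np.round(d,4)]
    if yaw is not None:
        cur=np.degrees(np.arctan2(M[1,1],M[0,1]));e=(yaw-cur+90)%180-90
        out.append(('turn tool z',round(-e,2),'J6',round(float(s['joints'][5]),1)))
    return out
E
python3 - <<'E'
from h import *
T,S=P("top"),P("scene")
k=2/3
for n,a,b,z in [("flange",(437,280),(424,268),.012),("foot",(393,355),(445,330),.012),("block",(219,345),(293,424),.014),("spacer",(344,262),(343,299),.014),("nut",(311,345),(375,366),.012),("thin",(249,257),(260,347),.006),("pintop",(391,352),(446,306),.066)]:
    a=np.array(a)*k-.17;b=np.array(b)*k-.17
    X,e=tri(T,a,S,b);print(n,X.round(3),round(e,4),onz(T,a,z).round(3),onz(S,b,z).round(3),"reach",np.hypot(*X[:2]).round(3))
E
```

```text
flange [ 0.592 -0.049 -0.002] 0.0009 [ 0.589 -0.048  0.012] [ 0.582 -0.038  0.012] reach 0.594
foot [ 0.459  0.028 -0.002] 0.001 [0.457 0.028 0.012] [0.451 0.038 0.012] reach 0.46
block [0.471 0.33  0.002] 0.001 [0.469 0.327 0.014] [0.464 0.334 0.014] reach 0.575
spacer [0.622 0.117 0.003] 0.0025 [0.618 0.115 0.014] [0.615 0.123 0.014] reach 0.632
nut [0.474 0.17  0.004] 0.0011 [0.472 0.168 0.012] [0.469 0.174 0.012] reach 0.503
thin [ 0.628  0.286 -0.   ] 0.0001 [0.627 0.284 0.006] [0.624 0.288 0.006] reach 0.69
pintop [0.458 0.033 0.061] 0.001 [0.457 0.033 0.066] [0.455 0.037 0.066] reach 0.459
```

Run:
```python
from h import *
print(rel([.57,-.048,.36],90)); s,M=fingers_yaw(); print(M.round(3)); c=P("wrist"); print("cam in tool",(M.T@(-c[2].T@c[3]-s['tcp_pos'])).round(3),(c[2]@M).round(2).tolist())
```

```text
[array([-0.5095,  0.4148,  0.0444]), ('turn tool z', np.float64(22.21), 'J6', -16.5)]
[[-0.926 -0.378 -0.001]
 [-0.378  0.926  0.001]
 [ 0.     0.002 -1.   ]]
cam in tool [0.073 0.001 0.021] [[0.0, 1.0, 0.0], [-0.96, 0.0, -0.28], [-0.28, -0.0, 0.96]]
```

```bash
python3 -m pendant '[[[-0.2,0.163,0.017,0,0,11,1],[-0.2,0.163,0.017,0,0,22.2,1],[-0.2,0.163,0.017,0,0,22.2,1],[-0.2,0.163,0.017,0,0,22.2,1],[-0.2,0.163,0.017,0,0,22.2,1]]]'; python3 -c "
from h import *
print(rel([.57,-.048,.36],90))"
```

```text
time_s: 0.6
tcp_pos: [0.3736, -0.4067, 0.388]
eef_rot: [180.0, -0.0, 180.0]
contact_force: [0.8, 0.1, 0.6]
gripper_width: 0.0877
gripper_force: 0.0
[array([-0.1963,  0.3587,  0.0281]), ('turn tool z', np.float64(-0.02), 'J6', -62.9)]
```

```bash
python3 -m pendant '[[[-0.12,0.217,0.018,0,0,0,1],[-0.12,0.217,0.018,0,0,0,1],[-0.12,0.217,0.018,0,0,0,1],[-0.12,0.217,0.018,0,0,0,1],[-0.12,0.217,0.018,0,0,0,1]]]' >/dev/null; python3 -m pendant '[[[-0.071,0.134,0.01,0,0,0,1],[-0.071,0.134,0.01,0,0,0,1],[-0.071,0.134,0.01,0,0,0,1],[-0.071,0.134,0.01,0,0,0,1],[-0.071,0.134,0.01,0,0,0,1]]]'
python3 - <<'E'
from h import *
print(rel([.57,-.048,.36],90))
im=r.capture("wrist")[:,:,::-1].copy();cv2.imwrite("pics/w1raw.png",im);np.save("w1.npy",np.array([*P("wrist")],dtype=object),allow_pickle=True)
cv2.imwrite("pics/w1.png",cv2.resize(im,(768,576)))
c=P("wrist");print("expect flange",proj(c,[.589,-.048,.018])*1.5, "foot",proj(c,[.457,.03,.012])*1.5)
E
```

```text
time_s: 1.6
tcp_pos: [0.5644, -0.0561, 0.3596]
eef_rot: [-180.0, -0.1, -179.8]
contact_force: [-0.0, -0.3, -0.5]
gripper_width: 0.0876
gripper_force: 0.0
[array([-0.0056,  0.0081, -0.0004]), ('turn tool z', np.float64(0.16), 'J6', -103.9)]
expect flange [[395.99397003 298.62137268]] foot [[527.0521517   85.98358982]]
```

View pics/w1.png

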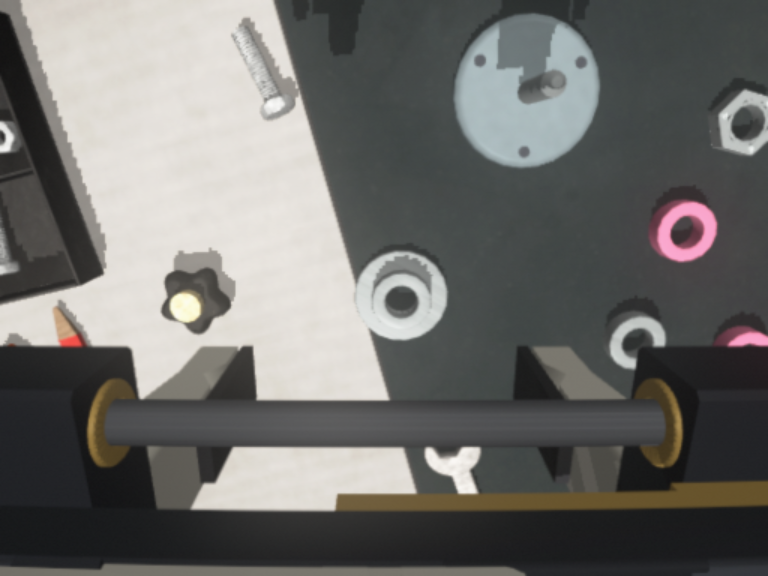

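View w1 shows the flange hub bore at (401,299), the foot centre at (527,90) and the pin tip at (553,82). The spacer is at (637,340) and the nut at (747,122). The flange and foot sit within 5 px of where I predicted them.

Run:
```python
from h import *
c=P("wrist")
for n,u,z in [("fl",(401,299),.018),("flrim",(401.5,296),.006),("foot",(527,90),.012),("pin",(553,82),.066),("spacer",(637,339),.014),("nut",(747,122),.012),("knob",(195,300),.01)]:
    print(n,onz(c,np.array(u)/1.5-.17,z).round(4))
s=r.get_state();print(s['tcp_pos'].round(4))
```

```text
fl [ 0.5891 -0.0449  0.018 ]
flrim [ 0.5906 -0.0442  0.006 ]
foot [0.4591 0.03   0.012 ]
pin [0.4603 0.0287 0.066 ]
spacer [0.6188 0.1176 0.014 ]
nut [0.4756 0.1695 0.012 ]
knob [ 0.5925 -0.1838  0.01  ]
[ 0.5639 -0.0571  0.3599]
```

```bash
python3 -m pendant '[[[-0.026,0.0126,0.05,0,0,0,1],[-0.026,0.0126,0.1,0,0,0,1],[-0.026,0.0126,0.13,0,0,0,1],[-0.026,0.0126,0.13,0,0,0,1],[-0.026,0.0126,0.13,0,0,0,1]]]';  python3 -c "
from h import *
print(rel([.590,-.0445,.1865],90))"
```

```text
time_s: 2.15
tcp_pos: [0.5901, -0.0459, 0.231]
eef_rot: [-180.0, -0.1, 180.0]
contact_force: [0.3, 0.4, 1.2]
gripper_width: 0.0878
gripper_force: 0.0
[array([0.    , 0.0015, 0.0445]), ('turn tool z', np.float64(-0.04), 'J6', -104.5)]
```

```bash
python3 -m pendant '[[[0,0.0012,0.03,0,0,0,1],[0,0.0012,0.044,0,0,0,1],[0,0.0012,0.044,0,0,0,1],[0,0.0012,0.044,0,0,0,-1],[0,0.0012,0.044,0,0,0,-1]]]' 30; python3 -m pendant '[[[0,0,0,0,0,0,-1],[0,0,0,0,0,0,-1],[0,0,0,0,0,0,-1],[0,0,0,0,0,0,-1],[0,0,0,0,0,0,-1]]]'; python3 -m pendant '[[[0,0,0,0,0,0,-1],[0,0,0,0,0,0,-1],[0,0,0,0,0,0,-1]]]'
```

```text
time_s: 2.65
tcp_pos: [0.5908, -0.0436, 0.1881]
eef_rot: [180.0, 0.1, -180.0]
contact_force: [-1.1, 0.2, 0.3]
gripper_width: 0.0771
gripper_force: 0.0
time_s: 3.15
tcp_pos: [0.5901, -0.0436, 0.1865]
eef_rot: [-180.0, -0.0, -180.0]
contact_force: [-0.5, -0.4, 2.0]
gripper_width: 0.0391
gripper_force: 30.0
time_s: 3.45
tcp_pos: [0.5901, -0.0437, 0.1865]
eef_rot: [-180.0, -0.0, -180.0]
contact_force: [0.2, -1.1, 2.2]
gripper_width: 0.0388
gripper_force: 30.0
```

```bash
python3 -m pendant '[[[0,0,-0.04,0,0,0,-1],[0,0,-0.08,0,0,0,-1],[0.03,0.016,-0.09,0,0,0,-1],[0.07,0.038,-0.09,0,0,0,-1],[0.11,0.06,-0.09,0,0,0,-1]]]' >/dev/null;python3 -m pendant '[[[0.0204,0.0127,0,0,0,0,-1],[0.0204,0.0127,0,0,0,0,-1],[0.0204,0.0127,0,0,0,0,-1]]]'
python3 - <<'E'
from h import *
print(rel([.4597,.029,.2765],90))
im=r.capture("wrist")[:,:,::-1].copy();c=P("wrist")
cv2.imwrite("pics/w2.png",cv2.resize(im,(768,576)))
print("pin",proj(c,[[.4597,.029,.066],[.4597,.029,.012]])*1.5,r.get_state()['gripper_width'])
E
```

```text
time_s: 4.25
tcp_pos: [0.4595, 0.0295, 0.2767]
eef_rot: [180.0, 0.0, -179.9]
contact_force: [-0.1, 0.1, -2.0]
gripper_width: 0.0385
gripper_force: 30.0
[array([-0.0002, -0.0005,  0.0002]), ('turn tool z', np.float64(0.11), 'J6', -118.2)]
pin [[379.46853032 333.93491922]
 [380.45000432 294.51639594]] 0.03879968025661179
```

View pics/w2.png

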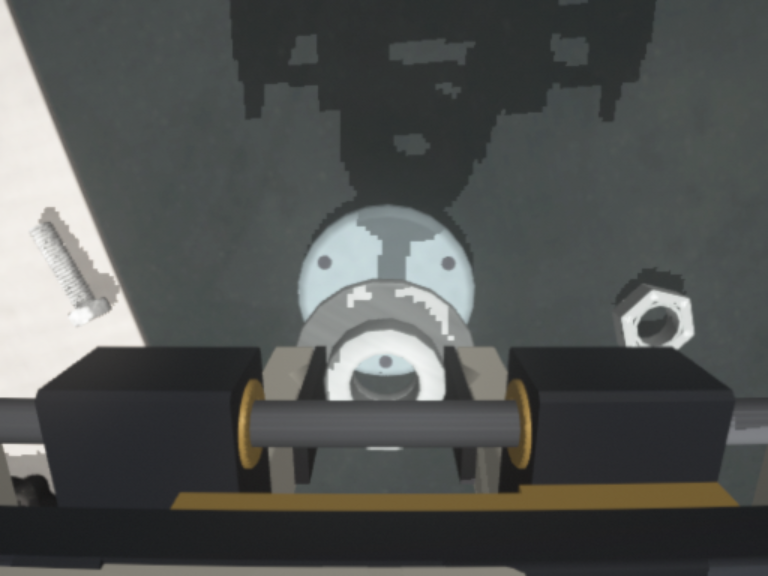

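View w2 shows the flange held with its hub at column 387. The three foot screw holes are at (325,263), (448,263) and (385,362). Their centroid gives the pin axis.

Run:
```python
from h import *
c=P("wrist");f=lambda u,z:onz(c,np.array(u)/1.5-.17,z)
h=[f(u,.012) for u in((325,263),(448,263),(385,362))]
print(np.round(h,4),np.mean(h,0).round(4))
s=r.get_state()
print("edges",f((299,290),.012),f((474,290),.012),"hub",f((387,380),s['tcp_pos'][2]-.1685), s['tcp_pos'])
```

```text
[[0.4435 0.0018 0.012 ]
 [0.4435 0.0619 0.012 ]
 [0.496  0.0312 0.012 ]] [0.461  0.0316 0.012 ]
edges [ 0.45727931 -0.01149817  0.012     ] [0.45718133 0.07524657 0.012     ] hub [0.45890535 0.03168225 0.10806785] [0.4600112  0.02930216 0.27656785]
```

```bash
python3 -m pendant '[[[-0.001,0,0.02,0,0,0,-1],[-0.001,0,0.035,0,0,0,-1],[-0.001,0,0.045,0,0,0,-1],[-0.001,0,0.045,0,0,0,-1]]]'; python3 -m pendant '[[[0,0,0.015,0,0,0,-1],[0,0,0.026,0,0,0,-1],[0,0,0.0315,0,0,0,-1],[0,0,0.0315,0,0,0,-1]]]'
```

```text
time_s: 4.7
tcp_pos: [0.4607, 0.0286, 0.2299]
eef_rot: [-179.9, -0.2, 180.0]
contact_force: [-1.3, 0.4, -2.4]
gripper_width: 0.0386
gripper_force: 30.0
time_s: 5.1
tcp_pos: [0.4606, 0.0289, 0.1993]
eef_rot: [-180.0, -0.1, -180.0]
contact_force: [-0.1, 0.3, -1.8]
gripper_width: 0.0385
gripper_force: 30.0
```

```bash
python3 -m pendant '[[[0,0,0.0008,0,0,0,-1],[0,0,0.0008,0,0,0,0.3],[0,0,0.0008,0,0,0,0.3],[0,0,0.0008,0,0,0,0.3],[0,0,0.0008,0,0,0,0.3]]]';  python3 -m pendant '[[[0,0,-0.04,0,0,0,0.3],[0,0,-0.08,0,0,0,0.6],[0,0.03,-0.12,0,0,0,0.9],[0,0.08,-0.16,0,0,0,1],[0,0.12,-0.16,0,0,0,1]]]'; python3 -m pendant '[[[0.003,0.15,0,0,0,0,1],[0.003,0.15,0,0,0,0,1],[0.003,0.15,0,0,0,0,1],[0.003,0.15,0,0,0,0,1]]]'
python3 - <<'E'
from h import *
print(rel([.469,.33,.36],90))
im=r.capture("wrist")[:,:,::-1].copy();c=P("wrist")
cv2.imwrite("pics/w3.png",cv2.resize(im,(768,576)))
E
```

```text
time_s: 5.6
tcp_pos: [0.4608, 0.0291, 0.1995]
eef_rot: [180.0, 0.0, -180.0]
contact_force: [0.5, 0.2, -0.2]
gripper_width: 0.0568
gripper_force: 0.0
time_s: 6.1
tcp_pos: [0.4611, 0.1482, 0.3633]
eef_rot: [179.8, 0.3, 179.9]
contact_force: [2.0, 0.7, -0.2]
gripper_width: 0.0833
gripper_force: 0.0
time_s: 6.5
tcp_pos: [0.4575, 0.3023, 0.3587]
eef_rot: [180.0, 0.1, -179.8]
contact_force: [0.4, -1.2, -1.0]
gripper_width: 0.0874
gripper_force: 0.0
[array([-0.0116,  0.0276, -0.0013]), ('turn tool z', np.float64(0.25), 'J6', -143.7)]
```

View pics/w3.png

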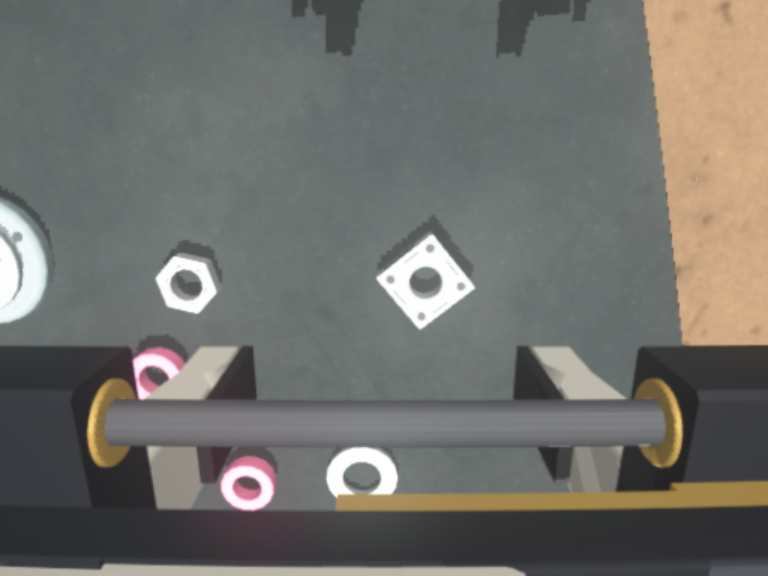

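View w3 shows the block's top face with corners at (431,234), (474,286), (421,328) and (377,280). The nut is at (187,284).

Run:
```python
from h import *
im=cv2.imread("pics/w3.png");c=P("wrist");g=im.min(2)
for n,u,z in(("block",(425,282),.014),("nut",(187,284),.012)):
    for th in (170,200,225):
        m=(g>th).astype(np.uint8);best=None
        for q in cv2.findContours(m,cv2.RETR_EXTERNAL,cv2.CHAIN_APPROX_NONE)[0]:
            if cv2.pointPolygonTest(q,u,False)>=0:best=q
        if best is None: print(n,th,None);continue
        X=np.array([onz(c,p/1.5-.17,z)[:2] for p in best[:,0].astype(float)])
        h=cv2.convexHull(X.astype(np.float32))[:,0]
        a=np.radians(np.arange(0,180,.5));e=h@np.c_[np.cos(a),np.sin(a)].T;w=e.max(0)-e.min(0)
        per=90 if n=="block" else 60;k=int(per*2);W=w.reshape(-1,k).mean(0);i=W.argmin()
        (x,y),rad=cv2.minEnclosingCircle(h)
        print(n,th,(round(x,4),round(y,4)),"dia",2*rad,"width",W[i].round(4),"angle",i/2)
print(r.get_state()['tcp_pos'])
```

```text
block 170 (0.4723, 0.3281) dia 0.06499239057302475 width 0.0473 angle 39.5
block 200 (0.4723, 0.3281) dia 0.06371862441301346 width 0.0466 angle 39.5
block 225 (0.4722, 0.3284) dia 0.06304176896810532 width 0.0459 angle 39.5
nut 170 (0.4749, 0.1697) dia 0.041499003767967224 width 0.0368 angle 46.5
nut 200 (0.4749, 0.1696) dia 0.04038795828819275 width 0.036 angle 46.5
nut 225 (0.475, 0.1694) dia 0.04002244770526886 width 0.0353 angle 46.5
[0.45725931 0.30005802 0.35840542]
```

```bash
python3 -m pendant '[[[-0.0148,0.027,0.02,0,0,-8,1],[-0.0148,0.027,0.05,0,0,-16,1],[-0.0148,0.027,0.08,0,0,-24,1],[-0.0148,0.027,0.108,0,0,-32,1],[-0.0148,0.027,0.108,0,0,-39.5,1]]]'>/dev/null;python3 -m pendant '[[[0,0,0,0,0,0,1],[0,0,0,0,0,0,1]]]';  python3 - <<'E'
from h import *
print(rel([.472,.3275,.181],129.5))
im=r.capture("wrist")[:,:,::-1].copy();c=P("wrist")
im=cv2.resize(im,(768,576));g=im.min(2)
q=max((q for q in cv2.findContours((g>200).astype(np.uint8),cv2.RETR_EXTERNAL,cv2.CHAIN_APPROX_NONE)[0]),key=cv2.contourArea)
print("pred",proj(c,[.472,.3275,.014])*1.5,"minrect px",cv2.minAreaRect(q))
X=np.array([onz(c,p/1.5-.17,.014)[:2] for p in q[:,0].astype(float)],np.float32);print(cv2.minAreaRect(X))
E
```

```text
time_s: 7.25
tcp_pos: [0.4727, 0.324, 0.2514]
eef_rot: [180.0, 0.0, -140.7]
contact_force: [0.2, 0.9, -0.4]
gripper_width: 0.0876
gripper_force: 0.0
[array([-0.0017,  0.0031,  0.0704]), ('turn tool z', np.float64(-0.23), 'J6', -104.7)]
pred [[389.60985239 314.19556524]] minrect px ((394.5, 319.5), (97.0, 105.0), 90.0)
((0.4730554521083832, 0.3310405910015106), (0.04610945284366608, 0.046776194125413895), 39.30077362060547)
```

```bash
python3 -m pendant '[[[-0.003,0.003,0.03,0,0,0,1],[-0.003,0.003,0.06,0,0,0,1],[-0.003,0.003,0.07,0,0,0,1],[-0.003,0.003,0.07,0,0,0,1],[-0.003,0.003,0.07,0,0,0,-1]]]' 30 >/dev/null; python3 -m pendant '[[[0,0,0,0,0,0,-1],[0,0,0,0,0,0,-1],[0,0,0,0,0,0,-1],[0,0,0,0,0,0,-1],[0,0,0,0,0,0,-1]]]'; python3 -m pendant '[[[0,0,-0.04,0,0,0,-1],[0,0,-0.08,0,0,0,-1],[0,0,-0.12,0,0,0,-1],[0,0,-0.12,0,0,0,-1]]]';  python3 - <<'E'
from h import *
print(rel([.461,.029,.30],129.5))
im=r.capture("wrist")[:,:,::-1].copy();c=P("wrist")
cv2.imwrite("pics/w4.png",cv2.resize(im,(768,576)))
E
```

```text
time_s: 8.3
tcp_pos: [0.4728, 0.3287, 0.1811]
eef_rot: [180.0, 0.0, -140.5]
contact_force: [-1.6, 0.3, 2.4]
gripper_width: 0.0455
gripper_force: 30.1
time_s: 8.7
tcp_pos: [0.474, 0.3299, 0.3066]
eef_rot: [179.9, 0.5, -140.4]
contact_force: [0.7, 0.4, -0.9]
gripper_width: 0.0455
gripper_force: 30.0
[array([ 0.2018, -0.2236,  0.0045]), ('turn tool z', np.float64(0.08), 'J6', -104.7)]
```

View pics/w4.png

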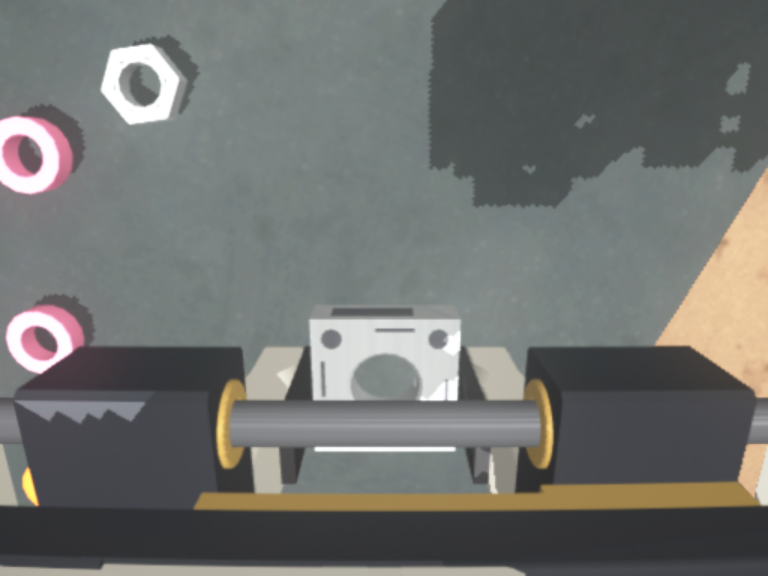

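View w4 shows the block held square. Its top face spans rows 320 to 449 and columns 310 to 460, with the bore at (386,380). I'll now get its offset in the tool frame, and the flange's from w2 for comparison.

Run:
```python
from h import *
s,M=fingers_yaw();c=P("wrist");z=s['tcp_pos'][2]-.167
f=lambda u:M.T@(onz(c,np.array(u)/1.5-.17,z)-s['tcp_pos'])
a=f((385,320));b=f((385,449));print("block in tool",a.round(4),b.round(4),((a+b)/2).round(4), (b-a)[0], f((310,330))[1],f((460,330))[1])
print(rel([.461,.029,.30],129.5))
```

```text
block in tool [0.0212 0.0007 0.1669] [-0.0237  0.0007  0.1671] [-0.0013  0.0007  0.167 ] -0.04491521772049935 -0.022067377523460677 0.023515341774377918
[array([ 0.2005, -0.2238,  0.0023]), ('turn tool z', np.float64(0.03), 'J6', -104.7)]
```

```bash
python3 -m pendant '[[[0.12,-0.134,0,0,0,0,-1],[0.12,-0.134,0,0,0,0,-1],[0.12,-0.134,0,0,0,0,-1],[0.12,-0.134,0,0,0,0,-1],[0.12,-0.134,0,0,0,0,-1]]]'>/dev/null; python3 -m pendant '[[[0.0818,-0.0898,0,0,0,0,-1],[0.0818,-0.0898,0,0,0,0,-1],[0.0818,-0.0898,0,0,0,0,-1],[0.0818,-0.0898,0,0,0,0,-1]]]';python3 - <<'E'
from h import *
s,M=fingers_yaw();print(rel(np.array([.461,.029,.30])+M@[.0013,0,0],129.5))
im=r.capture("wrist")[:,:,::-1].copy();c=P("wrist")
cv2.imwrite("pics/w5.png",cv2.resize(im,(768,576)))
print("pin",proj(c,[[.461,.029,.066],[.461,.029,.012]])*1.5,r.get_state()['gripper_width'])
E
```

```text
time_s: 9.65
tcp_pos: [0.4585, 0.0254, 0.2996]
eef_rot: [179.9, -0.1, -140.7]
contact_force: [-0.1, -0.4, -2.1]
gripper_width: 0.0457
gripper_force: 30.0
[array([-0.0029,  0.0013, -0.0004]), ('turn tool z', np.float64(-0.16), 'J6', -78.5)]
pin [[384.18097098 321.6467649 ]
 [384.14772464 288.05458613]] 0.045818813729619226
```

View pics/w5.png

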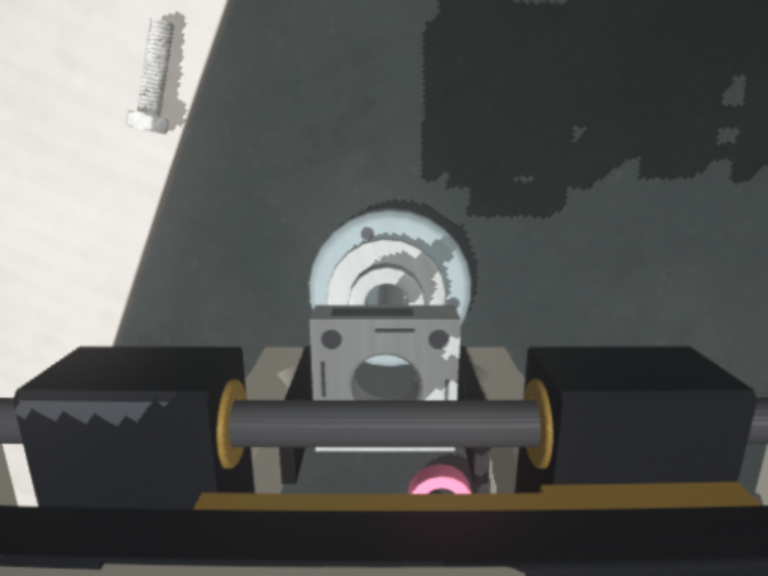

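View w5 shows the foot centred at column 390.5 and the block centre at column 385.5. I'll shift about +2 mm in tool y and −3 mm in tool x, then lower.

```bash
python3 -m pendant '[[[-0.0029,0.002,0.015,0,0,0,-1],[-0.0029,0.002,0.04,0,0,0,-1],[-0.0029,0.002,0.06,0,0,0,-1],[-0.0029,0.002,0.06,0,0,0,-1]]]'; python3 -m pendant '[[[0,0,0.015,0,0,0,-1],[0,0,0.025,0,0,0,-1],[0,0,0.0275,0,0,0,-1],[0,0,0.0275,0,0,0,-1]]]'
```

```text
time_s: 10.1
tcp_pos: [0.4595, 0.0314, 0.2381]
eef_rot: [179.9, -0.3, -140.5]
contact_force: [-0.9, -0.4, -1.2]
gripper_width: 0.0455
gripper_force: 30.0
time_s: 10.5
tcp_pos: [0.4606, 0.0312, 0.2133]
eef_rot: [180.0, -0.0, -140.5]
contact_force: [0.4, -0.6, -1.4]
gripper_width: 0.0458
gripper_force: 30.0
```

```bash
python3 -m pendant '[[[0,0,0.0018,0,0,0,-1],[0,0,0.0018,0,0,0,-1],[0,0,0.0018,0,0,0,0.4],[0,0,0.0018,0,0,0,0.4],[0,0,0.0018,0,0,0,0.4]]]'; python3 -m pendant '[[[0,0,0,0,0,0,0.4],[0,0,-0.04,0,0,0,0.4],[0,0,-0.08,0,0,0,0.4],[0,0,-0.12,0,0,0,0.4],[0,0,-0.12,0,0,0,0.4]]]';python3 -c "
from h import *
print(rel([.60,.105,.34],129.5))"
```

```text
time_s: 11.0
tcp_pos: [0.4607, 0.031, 0.2119]
eef_rot: [-180.0, 0.0, -140.5]
contact_force: [0.2, -0.4, -0.4]
gripper_width: 0.0604
gripper_force: 0.0
time_s: 11.5
tcp_pos: [0.4621, 0.0315, 0.3369]
eef_rot: [-179.8, 0.5, -140.4]
contact_force: [0.3, 0.8, -0.2]
gripper_width: 0.0614
gripper_force: 0.0
[array([-0.1532, -0.0312, -0.0016]), ('turn tool z', np.float64(0.08), 'J6', -78.9)]
```

```bash
python3 -m pendant '[[[-0.153,-0.031,0.03,0,0,0,0.4],[-0.153,-0.031,0.03,0,0,0,0.4],[-0.153,-0.031,0.03,0,0,0,0.4],[-0.153,-0.031,0.03,0,0,0,0.4],[-0.153,-0.031,0.03,0,0,0,0.4]]]'
python3 - <<'E'
from h import *
im=r.capture("wrist")[:,:,::-1].copy();c=P("wrist")
cv2.imwrite("pics/w6.png",cv2.resize(im,(768,576)));print("spacer pred",proj(c,[.6185,.116,.014])*1.5)
E
```

```text
time_s: 12.0
tcp_pos: [0.5991, 0.105, 0.2995]
eef_rot: [180.0, -0.2, -140.5]
contact_force: [-2.0, -1.0, -0.1]
gripper_width: 0.0612
gripper_force: 0.0
spacer pred [[375.54257101 324.27421837]]
```

View pics/w6.png

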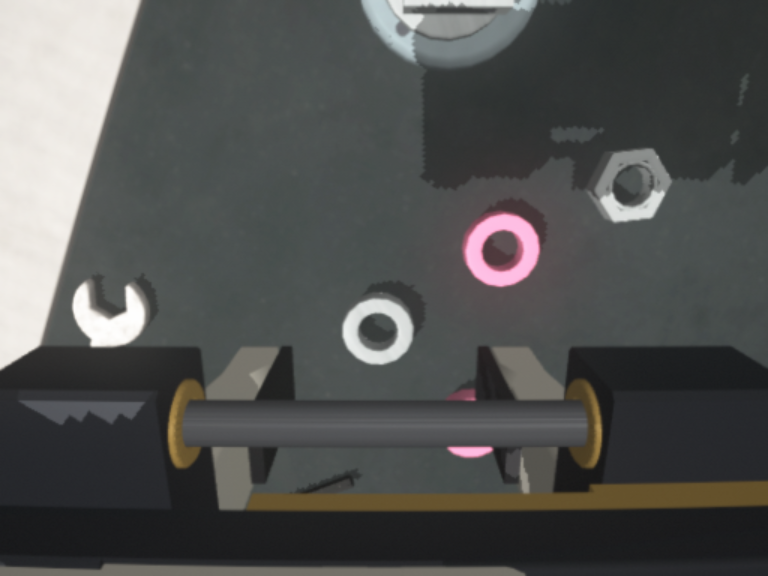

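View w6 shows the grey spacer's top face at (377,330). The pink rings are at (501,250) and (473,425), and the finger lane between them is about 100 px, which is enough.

Run:
```python
from h import *
c=P("wrist");X=onz(c,np.array((377.5,330))/1.5-.17,.014);print(X)
for u in((501,250),(473,422)):print(onz(c,np.array(u)/1.5-.17,.014)-X)
print(rel([X[0],X[1],.181],129.5))
```

```text
[0.62038324 0.11875045 0.014     ]
[-0.07631782  0.02189037  0.        ]
[0.00886709 0.07936483 0.        ]
[array([-0.0266, -0.0032,  0.1192]), ('turn tool z', np.float64(0.01), 'J6', -78.8)]
```

```bash
python3 -m pendant '[[[-0.0262,-0.004,0.04,0,0,0,0.4],[-0.0262,-0.004,0.08,0,0,0,0.4],[-0.0262,-0.004,0.11,0,0,0,0.4],[-0.0262,-0.004,0.1178,0,0,0,0.4],[-0.0262,-0.004,0.1178,0,0,0,0.4]]]' 30; python3 -m pendant '[[[0,0,0,0,0,0,-1],[0,0,0,0,0,0,-1],[0,0,0,0,0,0,-1],[0,0,0,0,0,0,-1],[0,0,0,0,0,0,-1]]]'; python3 -m pendant '[[[0,0,-0.04,0,0,0,-1],[0,0,-0.08,0,0,0,-1],[0,0,-0.12,0,0,0,-1],[0,0,-0.12,0,0,0,-1]]]';  python3 - <<'E'
from h import *
print(rel([.461,.03,.30],129.5))
im=r.capture("wrist")[:,:,::-1].copy();c=P("wrist")
cv2.imwrite("pics/w7.png",cv2.resize(im,(768,576))[280:480,200:570])
E
```

```text
time_s: 12.55
tcp_pos: [0.6202, 0.1174, 0.1837]
eef_rot: [180.0, -0.1, -140.5]
contact_force: [-0.3, 0.4, 0.2]
gripper_width: 0.0613
gripper_force: 0.0
time_s: 13.05
tcp_pos: [0.6214, 0.1182, 0.1853]
eef_rot: [-180.0, 0.1, -140.5]
contact_force: [-1.8, 0.2, 7.1]
gripper_width: 0.0383
gripper_force: 30.0
time_s: 13.45
tcp_pos: [0.6227, 0.1185, 0.3107]
eef_rot: [-179.8, 0.6, -140.4]
contact_force: [0.9, 0.0, -0.5]
gripper_width: 0.0385
gripper_force: 30.0
[array([0.1812, 0.0348, 0.0087]), ('turn tool z', np.float64(0.08), 'J6', -78.9)]
```

View pics/w7.png

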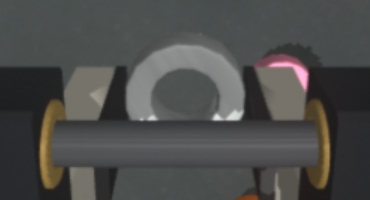

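View w7 shows the spacer held, with its face spanning columns 326 to 444. The top edge is at row 325 and the bore centre at about (386,370).

Run:
```python
from h import *
s,M=fingers_yaw();c=P("wrist");print(s['tcp_pos'],s['contact_force'].round(1),s['gripper_width'])
for h in(.168,.171):
    z=s['tcp_pos'][2]-h
    f=lambda u:(M.T@(onz(c,np.array(u)/1.5-.17,z)-s['tcp_pos'])).round(4)
    print(h,"top edge",f((385,325)),"bore top",f((385,348)),"L",f((326,372)),"R",f((444,372)))
print(rel([.461,.03,.30],129.5))
```

```text
[0.62172983 0.11830475 0.30754763] [ 0.5 -0.4 -1.4] 0.03829593804468225
0.168 top edge [0.0192 0.0007 0.1679] bore top [0.0117 0.0007 0.1679] L [ 0.0035 -0.0178  0.168 ] R [0.0035 0.0192 0.1679]
0.171 top edge [0.0181 0.0007 0.1709] bore top [0.0104 0.0007 0.1709] L [ 0.0021 -0.0182  0.171 ] R [0.0021 0.0196 0.171 ]
[array([0.1802, 0.0342, 0.0063]), ('turn tool z', np.float64(0.04), 'J6', -78.9)]
```

```bash
python3 -m pendant '[[[0.181,0.0342,0.006,0,0,0,-1],[0.181,0.0342,0.006,0,0,0,-1],[0.181,0.0342,0.006,0,0,0,-1],[0.181,0.0342,0.006,0,0,0,-1],[0.181,0.0342,0.006,0,0,0,-1]]]';python3 - <<'E'
from h import *
s,M=fingers_yaw();print(rel(np.array([.461,.03,.30])+M@[.001,0,0],129.5))
im=r.capture("wrist")[:,:,::-1].copy();c=P("wrist")
cv2.imwrite("pics/w8.png",cv2.resize(im,(768,576))[130:480,180:590])
print("pin",proj(c,[[.461,.03,.066],[.461,.03,.012]])*1.5)
E
```

```text
time_s: 14.0
tcp_pos: [0.4551, 0.0268, 0.2967]
eef_rot: [179.9, -0.2, -140.6]
contact_force: [1.8, 0.6, -0.3]
gripper_width: 0.0383
gripper_force: 30.0
[array([-0.0056, -0.0013, -0.0033]), ('turn tool z', np.float64(-0.08), 'J6', -78.7)]
pin [[380.99980559 325.11182223]
 [381.56877614 290.51364476]]
```

View pics/w8.png

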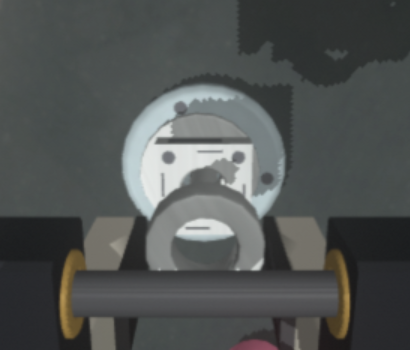

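View w8 shows the foot centred at column 384.5 and the spacer at column 385.5, so sideways alignment is good. I'll shift x −5.6 mm and lower.

```bash
python3 -m pendant '[[[-0.0056,-0.0007,0.01,0,0,0,-1],[-0.0056,-0.0007,0.03,0,0,0,-1],[-0.0056,-0.0007,0.05,0,0,0,-1],[-0.0056,-0.0007,0.05,0,0,0,-1]]]'; python3 -m pendant '[[[0,0,0.008,0,0,0,-1],[0,0,0.014,0,0,0,-1],[0,0,0.014,0,0,0,-1],[0,0,0.014,0,0,0,-1]]]'
```

```text
time_s: 14.45
tcp_pos: [0.4643, 0.0324, 0.2445]
eef_rot: [179.9, -0.3, -140.5]
contact_force: [-0.1, -0.2, -0.6]
gripper_width: 0.0384
gripper_force: 30.0
time_s: 14.85
tcp_pos: [0.4639, 0.032, 0.2333]
eef_rot: [180.0, -0.1, -140.5]
contact_force: [-5.0, -0.7, -3.7]
gripper_width: 0.0385
gripper_force: 30.0
```

```bash
python3 -m pendant '[[[0.0035,0.0005,0,0,0,0,-1],[0.0035,0.0005,0,0,0,0,-1],[0.0035,0.0005,0.002,0,0,0,-1],[0.0035,0.0005,0.002,0,0,0,-1]]]'; python3 -m pendant '[[[0,0,0.0015,0,0,0,-1],[0,0,0.0015,0,0,0,-1],[0,0,0.0015,0,0,0,-1]]]'
```

```text
time_s: 15.25
tcp_pos: [0.4618, 0.0306, 0.232]
eef_rot: [-180.0, 0.1, -140.5]
contact_force: [-0.5, -0.1, -0.6]
gripper_width: 0.0382
gripper_force: 30.0
time_s: 15.55
tcp_pos: [0.4614, 0.0304, 0.2302]
eef_rot: [-180.0, -0.0, -140.5]
contact_force: [-0.9, -0.1, -0.2]
gripper_width: 0.0384
gripper_force: 30.0
```

```bash
python3 -m pendant '[[[0,0,0.0012,0,0,0,-1],[0,0,0.0012,0,0,0,-1],[0,0,0.0012,0,0,0,-1]]]'; python3 -m pendant '[[[0,0,0,0,0,0,0.3],[0,0,0,0,0,0,0.3],[0,0,0,0,0,0,0.3],[0,0,0,0,0,0,0.3]]]'; python3 -m pendant '[[[0,0,-0.03,0,0,0,0.4],[0,0,-0.06,0,0,0,0.4],[0,0,-0.1,0,0,0,0.4],[0,0,-0.1,0,0,0,0.4],[0,0,-0.1,0,0,0,0.4]]]'
python3 - <<'E'
from h import *
# nut finger line candidates 46.5,106.5,166.5
print(rel([.45,.15,.30],106.5))
im=cv2.resize(r.capture("wrist")[:,:,::-1],(768,576));cv2.imwrite("pics/w9.png",im[130:480,180:590])
E
```

```text
time_s: 15.85
tcp_pos: [0.4614, 0.0304, 0.2292]
eef_rot: [-180.0, 0.0, -140.5]
contact_force: [-1.7, -0.8, 3.3]
gripper_width: 0.0383
gripper_force: 30.0
time_s: 16.25
tcp_pos: [0.4614, 0.0304, 0.229]
eef_rot: [180.0, -0.0, -140.5]
contact_force: [0.3, -0.1, 0.7]
gripper_width: 0.0564
gripper_force: 0.0
time_s: 16.75
tcp_pos: [0.4614, 0.0304, 0.3298]
eef_rot: [-180.0, 0.1, -140.5]
contact_force: [0.3, 0.9, -1.1]
gripper_width: 0.0613
gripper_force: 0.0
[array([-0.0672,  0.0995,  0.03  ]), ('turn tool z', np.float64(23.01), 'J6', -78.8)]
```

View pics/w9.png

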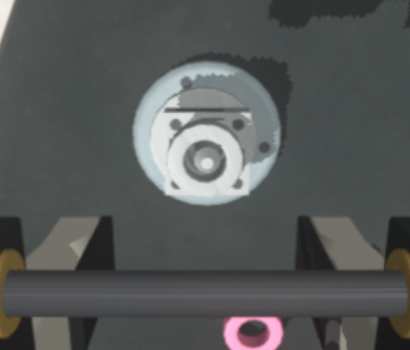

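View w9 shows the flange, block and spacer nested on the post, with the pin tip at full-frame (386,290) inside the spacer bore. Next is the nut.

```bash
python3 - <<'E'
from h import *
c=P("wrist");print("pin",onz(c,np.array((386,290))/1.5-.17,.066)); print(rel([.465,.16,.28],106.5))
E
python3 -m pendant '[[[-0.084,0.097,0.03,0,0,8,0.5],[-0.084,0.097,0.03,0,0,16,0.5],[-0.084,0.097,0.05,0,0,23,0.5],[-0.084,0.097,0.05,0,0,23,0.5],[-0.084,0.097,0.05,0,0,23,0.5]]]';python3 -m pendant '[[[0,0,0,0,0,0,0.5],[0,0,0,0,0,0,0.5]]]'
python3 - <<'E'
from h import *
c=P("wrist");im=cv2.resize(r.capture("wrist")[:,:,::-1],(768,576));g=im.min(2)
u=tuple(float(v) for v in (proj(c,[.475,.1695,.012])*1.5)[0]);print(u)
for th in(150,170,200):
    for q in cv2.findContours((g>th).astype(np.uint8),cv2.RETR_EXTERNAL,cv2.CHAIN_APPROX_NONE)[0]:
        if cv2.pointPolygonTest(q,u,False)>=0:
            X=np.array([onz(c,p/1.5-.17,.012)[:2] for p in q[:,0].astype(float)],np.float32)
            a=np.radians(np.arange(0,180,.5));e=X@np.c_[np.cos(a),np.sin(a)].T;W=(e.max(0)-e.min(0)).reshape(3,120).mean(0)
            x=cv2.minEnclosingCircle(X);print(th,x,W.min(),W.argmin()/2,rel([x[0][0],x[0][1],.182],106.5))
cv2.imwrite("pics/w10.png",im)
E
```

```text
pin [0.45812873 0.0296663  0.066     ]
[array([-0.0856,  0.0976,  0.0489]), ('turn tool z', np.float64(23.01), 'J6', -78.8)]
time_s: 17.3
tcp_pos: [0.4638, 0.159, 0.277]
eef_rot: [-179.9, -0.2, -163.3]
contact_force: [-0.5, -1.1, 0.1]
gripper_width: 0.0656
gripper_force: 0.0
time_s: 17.5
tcp_pos: [0.4645, 0.1579, 0.2793]
eef_rot: [180.0, 0.0, -163.5]
contact_force: [-0.4, 0.0, 0.0]
gripper_width: 0.0655
gripper_force: 0.0
(398.00412866643364, 318.27082123430637)
150 ((0.47506779432296753, 0.17095711827278137), 0.021411053836345673) 0.037655252907990454 46.5 [array([-0.0137,  0.0096,  0.0975]), ('turn tool z', np.float64(-0.01), 'J6', -115.3)]
170 ((0.4756298065185547, 0.17147637903690338), 0.020718678832054138) 0.036676970146965554 46.5 [array([-0.0144,  0.0099,  0.0975]), ('turn tool z', np.float64(-0.01), 'J6', -115.3)]
200 ((0.475460022687912, 0.17142024636268616), 0.020385446026921272) 0.03614014030288953 47.0 [array([-0.0142,  0.0099,  0.0975]), ('turn tool z', np.float64(-0.01), 'J6', -115.3)]
```

View pics/w10.png

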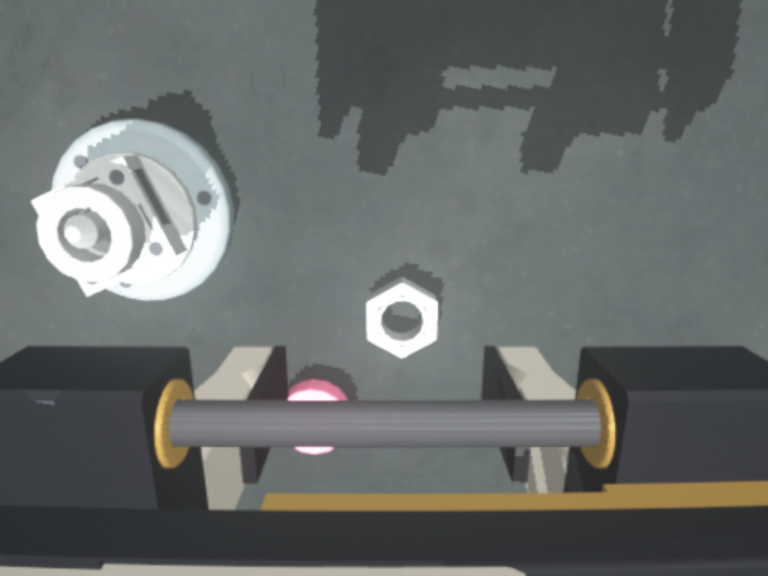

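View w10 shows the nut at (402,319), flats square to the fingers and the lane clear.

```bash
python3 -m pendant '[[[-0.014,0.009,0.03,0,0,0,0.5],[-0.014,0.009,0.07,0,0,0,0.5],[-0.014,0.009,0.09,0,0,0,0.5],[-0.014,0.009,0.0975,0,0,0,0.5],[-0.014,0.009,0.0975,0,0,0,0.5]]]' 30; python3 -m pendant '[[[0,0,0,0,0,0,-1],[0,0,0,0,0,0,-1],[0,0,0,0,0,0,-1],[0,0,0,0,0,0,-1],[0,0,0,0,0,0,-1]]]'; python3 -m pendant '[[[0,0,-0.04,0,0,0,-1],[0,0,-0.08,0,0,0,-1],[0,0,-0.12,0,0,0,-1],[0,0,-0.12,0,0,0,-1],[0,0,-0.12,0,0,0,-1]]]';python3 -m pendant '[[[0,0,0,0,0,0,-1],[0,0,0,0,0,0,-1]]]';  python3 - <<'E'
from h import *
print(rel([.460,.030,.30],106.5))
im=cv2.resize(r.capture("wrist")[:,:,::-1],(768,576));cv2.imwrite("pics/w11.png",im[280:480,200:570])
E
```

```text
time_s: 18.05
tcp_pos: [0.4754, 0.1707, 0.1813]
eef_rot: [-180.0, -0.1, -163.5]
contact_force: [-0.4, 0.2, 0.5]
gripper_width: 0.0655
gripper_force: 0.0
time_s: 18.55
tcp_pos: [0.4754, 0.1714, 0.1822]
eef_rot: [180.0, 0.1, -163.5]
contact_force: [-1.1, -1.1, 5.2]
gripper_width: 0.0355
gripper_force: 30.0
time_s: 19.05
tcp_pos: [0.4751, 0.1713, 0.3023]
eef_rot: [179.9, 0.1, -163.5]
contact_force: [-0.2, 0.8, -1.9]
gripper_width: 0.0359
gripper_force: 30.0
time_s: 19.25
tcp_pos: [0.4749, 0.171, 0.3002]
eef_rot: [-179.9, -0.1, -163.5]
contact_force: [-0.1, 0.9, -0.1]
gripper_width: 0.0357
gripper_force: 30.0
[array([ 0.0543, -0.1309,  0.0004]), ('turn tool z', np.float64(0.01), 'J6', -115.6)]
```

View pics/w11.png

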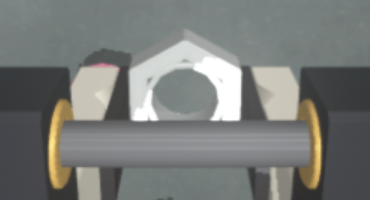

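```bash
python3 -m pendant '[[[0.0553,-0.131,0,0,0,0,-1],[0.0553,-0.131,0,0,0,0,-1],[0.0553,-0.131,0,0,0,0,-1],[0.0553,-0.131,0,0,0,0,-1],[0.0553,-0.131,0,0,0,0,-1]]]' >/dev/null; python3 -m pendant '[[[0,0,0,0,0,0,-1],[0,0,0,0,0,0,-1],[0,0,0,0,0,0,-1]]]'
python3 - <<'E'
from h import *
print(rel([.459,.0296,.30],106.5))
im=cv2.resize(r.capture("wrist")[:,:,::-1],(768,576));cv2.imwrite("pics/w12.png",im[130:480,180:590])
E
```

```text
time_s: 20.1
tcp_pos: [0.4597, 0.0308, 0.3014]
eef_rot: [-180.0, -0.0, -163.4]
contact_force: [-0.0, 0.2, -0.9]
gripper_width: 0.0355
gripper_force: 30.0
[array([ 0.001 , -0.0009,  0.0014]), ('turn tool z', np.float64(0.09), 'J6', -101.8)]
```

View pics/w12.png

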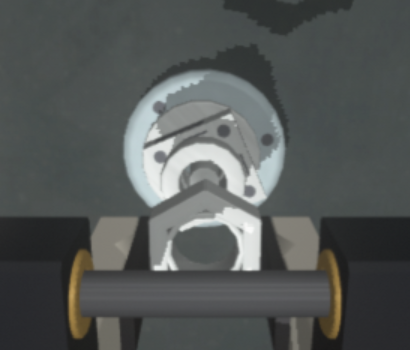

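View w12 shows the nut and pin both at crop column 205, so they are aligned. Lowering now.

```bash
python3 -m pendant '[[[0.0008,-0.0005,0.02,0,0,0,-1],[0.0008,-0.0005,0.045,0,0,0,-1],[0.0008,-0.0005,0.0585,0,0,0,-1],[0.0008,-0.0005,0.0585,0,0,0,-1],[0.0008,-0.0005,0.0585,0,0,0,-1]]]'; python3 -m pendant '[[[0,0,0.0015,0,0,0,-1],[0,0,0.0015,0,0,0,-1],[0,0,0.0015,0,0,0,-1]]]'
```

```text
time_s: 20.65
tcp_pos: [0.4591, 0.0296, 0.2432]
eef_rot: [-180.0, -0.0, -163.4]
contact_force: [-0.3, 0.2, -0.7]
gripper_width: 0.0358
gripper_force: 30.0
time_s: 20.95
tcp_pos: [0.459, 0.0293, 0.242]
eef_rot: [180.0, 0.1, -163.5]
contact_force: [0.3, -0.7, -0.2]
gripper_width: 0.0356
gripper_force: 30.0
```

```bash
python3 -m pendant '[[[0,0,0.0015,0,0,0,-1],[0,0,0.0015,0,0,0,-1],[0,0,0.0015,0,0,0,-1]]]';  python3 -m pendant '[[[0,0,0,0,0,0,0.3],[0,0,0,0,0,0,0.3],[0,0,0,0,0,0,0.3],[0,0,0,0,0,0,0.3]]]'; python3 -m pendant '[[[0,0,-0.02,0,0,0,0.4],[0,0,-0.05,0,0,0,0.4],[0,0,-0.1,0,0,0,0.4],[0,0,-0.1,0,0,0,0.4],[0,0,-0.1,0,0,0,0.4]]]'; python3 -m pendant '[[[-0.05,0.1,-0.05,0,0,0,0.4],[-0.1,0.2,-0.05,0,0,0,0.4],[-0.1,0.2,-0.05,0,0,0,0.4],[-0.1,0.2,-0.05,0,0,0,0.4],[-0.1,0.2,-0.05,0,0,0,0.4]]]';python3 - <<'E'
from h import *
a=r.capture("scene")[:,:,::-1];c=P("scene");u=proj(c,[.46,.03,.04])[0].astype(int)
x=cv2.resize(a[u[1]-50:u[1]+50,u[0]-50:u[0]+50],(500,500),interpolation=cv2.INTER_CUBIC);cv2.imwrite("pics/s13.png",x)
E
```

```text
time_s: 21.25
tcp_pos: [0.459, 0.0293, 0.2402]
eef_rot: [180.0, 0.0, -163.5]
contact_force: [-0.1, 0.8, -0.2]
gripper_width: 0.0357
gripper_force: 30.0
time_s: 21.65
tcp_pos: [0.4589, 0.0292, 0.24]
eef_rot: [-180.0, -0.0, -163.5]
contact_force: [-0.1, 0.2, 0.2]
gripper_width: 0.0558
gripper_force: 0.0
time_s: 22.15
tcp_pos: [0.459, 0.0293, 0.3413]
eef_rot: [180.0, 0.2, -163.5]
contact_force: [-0.6, -0.5, -1.3]
gripper_width: 0.0614
gripper_force: 0.0
time_s: 22.65
tcp_pos: [0.498, 0.2524, 0.389]
eef_rot: [-180.0, -0.1, -163.4]
contact_force: [0.5, -0.1, -0.6]
gripper_width: 0.0613
gripper_force: 0.0
```

View pics/s13.png

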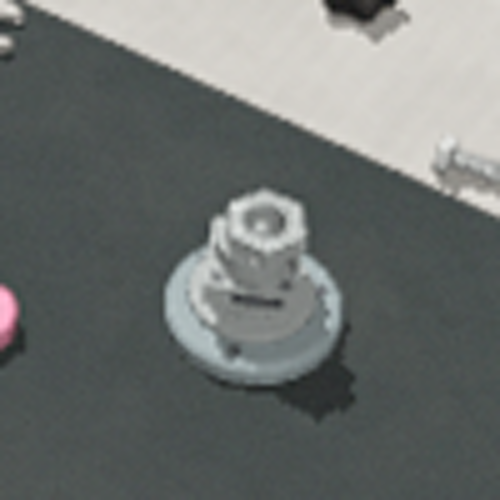

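View s13 shows the complete stack: the nut lies flat at crop (265,220), above the spacer, block and flange, and the arm is clear of it.

```bash
python3 -c "
from plant import r
print(r.close_job())"
```

```text
the job is handed in; nothing more can be done
None
```

I stacked the set on the post in the order asked (flange hub up, block, spacer, nut on top) and handed the job in at about 23 s; the last picture shows the nut lying flat, and I never touched the ring, knob or bolt.

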